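# Shut the light shutter and pop the sample hatch of a photometer

## Task

Get the photometer with the blue hatch ready for its next sample: with the fingertips push its black shutter slide fully back towards the display, and after that press the white pad of the blue hatch down once and let go, so that the latch releases and the hatch pops up; see that it stays open and leave it so. Grasp and lift nothing, do not shove the photometer about, and leave the controls and hatch of the orange-hatched one, which is busy, and the things round about alone.

Things in the scene. Friction and masses are not known exactly. Their poses are not given: they have to be found in the camera images.
- blue_unit: photometer with the blue hatch: white and grey benchtop box 150 (x, depth) x 140 (y, width) x 60 (z) mm, 1.3 kg, loose on rubber feet. Origin at the centre of its underside; x points from its front to its back (display) edge, y to its left, z up; flat top at z = 60 mm, with the square hatch left of the middle and the shutter slide to the right
- blue_unit_hatch (a joint): angle of the blue hatch, a 64 mm square plate hinged along its back edge at unit (30, 22, 60) mm. 0 = latched shut, positive = front edge up and back, open stop 1.25 rad. Push-push latch: press the pad 5 mm down (-0.09 rad; stop -0.115, 6 mm) against about 3 N, then let go, and a spring swings it up within about 1 s. Pressing an open hatch right down latches it again
- blue_unit_hatch_pad (a point): top centre of the white press pad (14 x 26 mm) at the front edge of the blue hatch, 54 mm in front of its hinge line; at unit (-24, 22, 63) mm while shut. Moves with the hatch
- blue_unit_shutter (a joint): light-shutter slide of the same photometer: 0 = fully forward (shutter open), 0.028 m = fully back at its stop (shutter shut); moves along the unit's +x (towards the display), needs about 1.5 N and stays where it is left. May start up to 6 mm back.
- blue_unit_shutter_knob (a point): top centre of the black ribbed shutter knob of that photometer, 12 mm (along the travel) x 24 mm wide, standing 13 mm above the instrument's top; unit y = -46 mm, unit x = -47 mm at joint value 0. It moves with the slide.
- blue_unit_flag (a joint): small red witness flag (30 x 5 mm) beside the left edge of the blue hatch, on the same hinge line, 38 mm left of the hatch's middle: the opening hatch lifts it and it stays at the highest angle (rad) the hatch has had; 0 = lying flat. The other photometer has one too.
- orange_unit: photometer with the orange hatch: white and grey benchtop box 150 (x, depth) x 140 (y, width) x 60 (z) mm, fixed to the bench. Origin at the centre of its underside; x points from its front to its back (display) edge, y to its left, z up; flat top at z = 60 mm, with the square hatch left of the middle and the shutter slide to the right
- orange_unit_hatch (a joint): angle of the orange hatch, same make and place on its photometer as the blue one; 0 = shut, positive = open, negative = pressed in. A measurement is running in this photometer and its hatch is locked: it yields a few mm when pressed and springs back, but does not open
- orange_unit_hatch_pad (a point): top centre of the white press pad (14 x 26 mm) at the front edge of the orange hatch, 54 mm in front of its hinge line; at unit (-24, 22, 63) mm while shut. Moves with the hatch
- orange_unit_shutter (a joint): light-shutter slide of the same photometer: 0 = fully forward (shutter open), 0.028 m = fully back at its stop (shutter shut); moves along the unit's +x (towards the display), needs about 1.5 N and stays where it is left. May start up to 6 mm back.
- orange_unit_shutter_knob (a point): top centre of the black ribbed shutter knob of that photometer, 12 mm (along the travel) x 24 mm wide, standing 13 mm above the instrument's top; unit y = -46 mm, unit x = -47 mm at joint value 0. It moves with the slide.
- stopper_2: small red rubber stopper, 20 mm across, 22 mm high; bystander, loose; origin at the centre of its underside
- beaker_11: small glass beaker with yellow contents, 66 mm across, 72 mm high; bystander, loose; origin at the centre of its underside
- petri_2: petri dish, 70 mm across, 16 mm high; bystander, loose; origin at the centre of its underside

How it is judged:
By the outcome, as a careful person would: the job done as asked, in the order asked, and still so for the second after the job is handed in, with the robot touching nothing.
It also fails if it takes over 35 s, if anything falls off the work surface, if the arm or the gripper's body presses on something with over 40 N, if the wrist force passes 120 N, or if a joint passes its speed limit or range.

## Robot

A 6-joint arm with a two-finger parallel gripper is mounted at the origin on a cart in front of the work surface, level with it; the furniture and walls round the work are solid. World frame = base frame: x ahead of the robot, y to its left, z up, the work surface at z = 0. Lengths are in m, angles in rad, forces in N, time in s.
With the tool pointing down it reaches from about 0.35 to 0.85 m from the base axis. Payload 8.1 kg.
Tool frame: the origin (TCP) lies between the finger pads; the fingertips stand 11 mm ahead of it and the grasp point (between the pads) lies 8 mm behind it; y points along the fingers, x is the direction in which the jaws open and shut, and the axes are right-handed (so a half turn about y gives the same grasp; the last joint's range is limited). The gripper opens to 93 mm and grips with 3 to 60 N. Pads are 15 mm wide; open, the fingers measure 128 mm over their backs; the gripper's body (75 mm by 188 mm) begins 65 mm behind the grasp point.
Start: joints at [-1.216, 0.13, 1.488, -0, 1.523, -0.085], TCP at [0.255, -0.543, 0.23] pointing down, gripper open.
Joint ranges: [-2.96, 2.96], [-0.89, 2.26], [0.02, 2.5], [-1.34, 4.48], [0, 2.73], [-2.66, 2.66]. Speed limits (rad/s): [2.39, 2.39, 2.79, 3.14, 3.14, 3.14].

## Interface

Orientations are given as a rotation vector (axis times angle).
In Python, from plant import readout, optics, robot gives the robot as it stands.
- The arm moves only by the shell command python3 -m creep 'ROWS' [FORCE]. ROWS is JSON, a list that holds one entry, the list of rows, each a list of 7 numbers: the closure, from 0 (fully open) to 1 (shut), then the shift along the tool's x, y, z in cm, then the turn, a rotation vector about the tool's x, y, z in degrees. In form: [[[grip, x, y, z, wx, wy, wz], ...]]. A call has exactly 8 rows; each row shifts and turns the pose as measured when the row begins, along the tool's axes as they then stand; what a row does not reach is not made up. A row lasts 1/10 s, in which the tool goes at most 50 mm and 8.59 degrees, less where a joint would pass 70% of its speed; a pose out of reach is approached as far as the arm can. A call is refused whole if a number of a shift passes 5 or a number of a turn 8.59, either way. A call with a gripper value outside its range is refused whole. The fingers move at their own pace and stop on an object; FORCE is the grip in N (left out, the last holds). Time passes only in rows, so rows that do not move let the fingers close, or fill a call up. It gives the time, the measured TCP pose, the force and the opening at its end, in the units of the state.
- readout.read_state(): the state, without advancing time (a new reading comes with each control period).
- optics.read_camera(name): name is "scene" or "top" or "wrist"; returns a dict with "frame" (480x640x3 uint8, red, green, blue), "depth" (480x640 float32, m along the optical axis (not along the pixel's ray), 0 where there is no reading), "intrinsics" (3x3 intrinsics, pixels), "R" (3x3) and "t" (3): a world point X has camera coordinates R X + t. Camera axes: x right, y down, z forward; pixel columns grow to the right and rows downward; lengths in m; the calibration is good to about 2 mm. The wrist camera is an equidistant fisheye: a pixel r from the principal point sees the ray r / f radians off the axis. A picture is of the moment at which its call begins.
- robot.close_job(): hands the job in, once; it reports no verdict.
The state is a dict: "t": time; "q": joint angles; "dq": joint speeds; "joint_torque": joint torques, N m; "tool_pos": TCP position; "orientation": TCP orientation; "force": force on the tool from outside, world axes, zero at the start; "wrist_torque": the same for the moment, N m; "opening": finger opening in m.
Only numpy, scipy, OpenCV 4.12 (cv2) and the standard library are available. Lean on these libraries where they do the work, as an engineer would, in place of code of your own. Each camera call takes 0.05 s, during which the arm holds its last target. There are 200 camera calls.

## Working session

There is one attempt and no reset: what is moved stays moved. The work goes in short steps, Python scripts to look and compute and a shell command to move; the robot and the scene stay as the last step left them, time stands still between calls to the robot, and variables do not carry over. Pictures are saved under pics/ and viewed, about 8 in all and at most 12, crops included, and the job is handed in when it is done.

```bash
mkdir -p pics
cat > h.py <<'E'
import numpy as np, cv2
from plant import readout, optics, robot
from scipy.spatial.transform import Rotation as Ro
def cam(n,fn=None):
    c=optics.read_camera(n)
    if fn: cv2.imwrite('pics/'+fn,c['frame'][:,:,::-1])
    np.savez('/tmp/'+n,**c); return c
def world(c,u,v):
    K=c['intrinsics'];z=c['depth'][int(v),int(u)]
    p=np.array([(u-K[0,2])/K[0,0]*z,(v-K[1,2])/K[1,1]*z,z])
    return c['R'].T@(p-c['t'])
E
python3 - <<'E'
from h import *
cam('top','top1.png');cam('scene','sc1.png')
s=readout.read_state();print(s)
E
```

```text
{'t': 0.1, 'q': array([-1.21640229e+00,  1.31110771e-01,  1.48914666e+00,  1.15347967e-05,
        1.52299292e+00, -8.53987112e-02]), 'dq': array([-0.00099941, -0.00136516, -0.00289837,  0.0009722 ,  0.00180601,
        0.00041704]), 'joint_torque': array([ 8.14414470e-04, -5.61339819e+01, -4.93097985e+01,  7.69951427e-02,
        2.91753252e-02, -7.51981338e-05]), 'tool_pos': array([ 0.2553071 , -0.54243606,  0.22869034]), 'orientation': array([-1.38470123,  0.88039213, -0.87823949]), 'force': array([-0.73651198,  0.3425651 ,  0.17468989]), 'wrist_torque': array([-0.00634893, -0.02957169,  0.00179037]), 'opening': 0.09252662506704827}
```

View pics/top1.png

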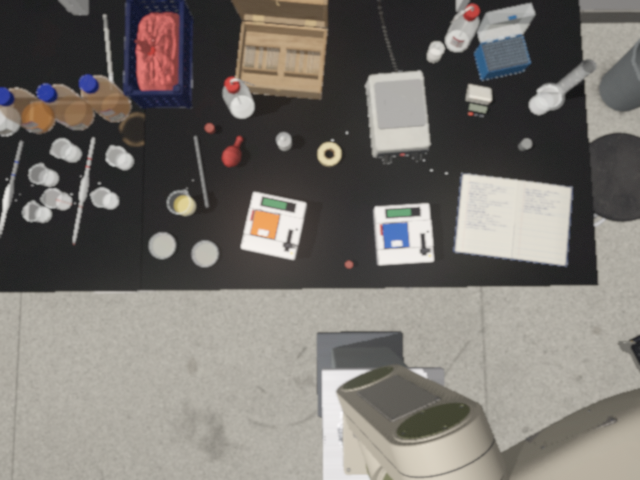

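View pics/sc1.png

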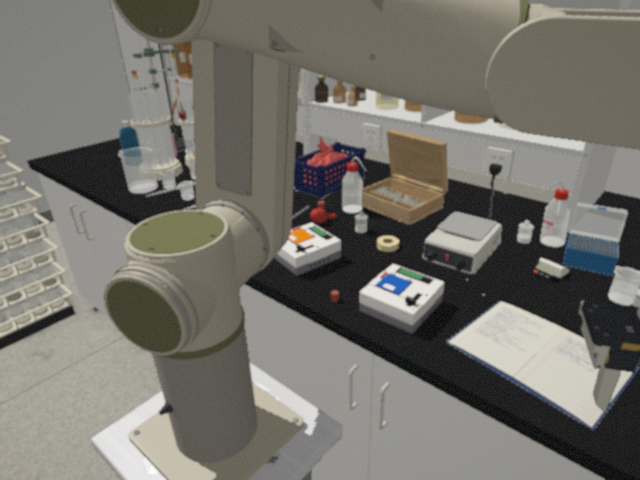

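Top view: the blue unit is centred at about (403,235), the orange one at (274,226), and the stopper at (349,265). The display is at the upper edge, away from the robot.

```bash
cat > pose.py <<'E'
from h import *
c=np.load('/tmp/top.npz');K=c['intrinsics'];d=c['depth']
v,u=np.mgrid[:480,:640]
P=np.stack([(u-K[0,2])/K[0,0]*d,(v-K[1,2])/K[1,1]*d,d],-1)
W=(P-c['t'])@c['R']
print(-c['R'].T@c['t'],K[0,0])
for n,(a,b) in dict(blue=(403,235),orange=(274,226)).items():
    m=(abs(u-a)<45)&(abs(v-b)<45)&(W[...,2]>.05)&(W[...,2]<.068)
    print(n,np.median(W[m][:,2]),cv2.minAreaRect(W[m][:,:2].astype(np.float32)))
for n,p in dict(bluetop=(396,236),pad=(391,248),knob=(424,246),slot=(424,238),oknob=(288,246),disp=(400,212),stop=(349,265)).items(): print(n,W[p[1],p[0]].round(4))
E
python3 pose.py
python3 - <<'E'
from h import *
c=np.load('/tmp/top.npz');cv2.imwrite('pics/crop1.png',cv2.resize(c['frame'][190:280,360:450,::-1],(600,600),interpolation=cv2.INTER_CUBIC))
w=cam('wrist');print(w['intrinsics'],-w['R'].T@w['t'],w['R']); print(Ro.from_rotvec(readout.read_state()['orientation']).as_matrix())
E
```

```text
[0.38081028 0.16566021 1.32611308] 496.0639830429138
blue 0.06181711895832088 ((0.4983348846435547, -0.053824104368686676), (0.15066269040107727, 0.14111123979091644), 3.123734712600708)
orange 0.0618189021467758 ((0.5242266058921814, 0.28115177154541016), (0.14073501527309418, 0.1504378616809845), 77.41510009765625)
bluetop [ 0.492  -0.034   0.0627]
pad [ 0.463  -0.0239  0.0389]
knob [ 0.4658 -0.1057  0.0589]
slot [ 0.4865 -0.1068  0.0569]
oknob [0.4687 0.2415 0.078 ]
disp [ 0.5539 -0.046   0.0628]
stop [0.4205 0.0854 0.0273]
[[371.64829954   0.         322.23167216]
 [  0.         371.64829954 240.09406733]
 [  0.           0.           1.        ]] [ 0.32562827 -0.50890325  0.38313754] [[ 0.42616625 -0.90464357 -0.00153318]
 [-0.86827206 -0.40950665  0.28001416]
 [-0.25394085 -0.11800137 -0.95999465]]
[[ 4.25722964e-01 -4.77510419e-04  9.04853430e-01]
 [-9.04852446e-01  1.34164416e-03  4.25723209e-01]
 [-1.41727859e-03 -9.99998986e-01  1.39092258e-04]]
```

View pics/crop1.png

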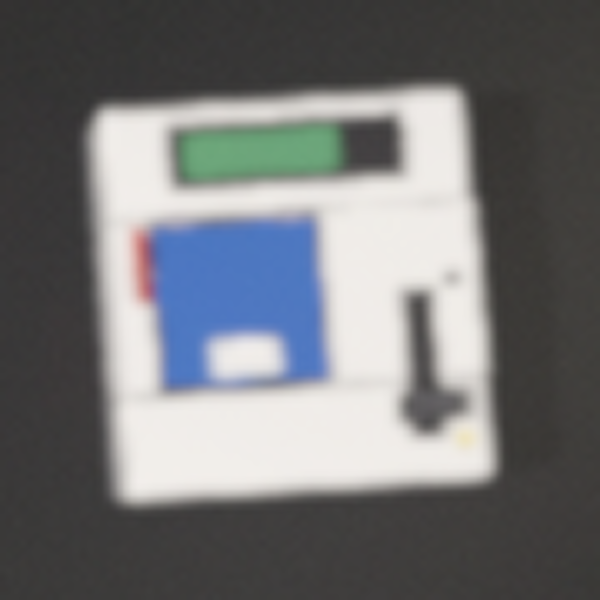

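The top crop shows the blue unit with the knob near the front end of its slot (crop 428,405), the pad at crop (245,357), and yaw about +3°. I'll approach now.

```bash
python3 -m creep '[[[1,-3.4,0,3.5,0,0,0],[1,-3.4,0,3.5,0,0,0],[1,-3.4,0,3.5,0,0,0],[1,-3.4,0,3.5,0,0,0],[1,-3.4,0,3.5,0,0,0],[1,-3.4,0,3.5,0,0,0],[1,-3.4,0,3.5,0,0,0],[1,-3.4,0,3.5,0,0,0]]]' 10
cat > st.py <<'E'
from h import *
def st(C=(0.498,-0.054),yaw=3.12):
    s=readout.read_state();R=Ro.from_rotvec(s['orientation']).as_matrix()
    p=s['tool_pos'];U=Ro.from_euler('z',yaw,degrees=True).as_matrix()
    tip=p+R[:,1]*.011
    print('t',s['t'],'tcp',p.round(4),'tip_unit_mm',(U.T@(tip-np.array([*C,0]))*1e3).round(1),'F',s['force'].round(1),'op',round(s['opening'],4))
    print('toolyaw',np.degrees(np.arctan2(R[1,2],R[0,2])).round(2),'y-axis',R[:,1].round(3),'q',s['q'].round(2))
    return s,R,U,tip,np.array([*C,0])
def go(x,y,z,yaw=3.12,**k):  # shift in tool cm to bring tip to unit mm
    s,R,U,tip,C=st(yaw=yaw,**k)
    print('tool cm',(R.T@(U@(np.array([x,y,z])/1e3)+C-tip)*100).round(2),'turn wy',(np.degrees(np.arctan2(R[1,2],R[0,2]))-yaw).round(2))
E
python3 -c "
from st import *
go(-75,-30,160)"
```

```text
t: 0.95
tool_pos: [0.3926, -0.1707, 0.2246]
orientation: [-1.379, 0.893, -0.882]
force: [1.2, -0.3, 0.5]
opening: 0.0337
t 0.95 tcp [ 0.3926 -0.1707  0.2246] tip_unit_mm [-111.6 -110.7  213.6] F [ 1.2 -0.3  0.5] op 0.0337
toolyaw 24.59 y-axis [-0.004  0.007 -1.   ] q [-0.53 -0.34  1.94  0.    1.55  0.61]
tool cm [-6.13  5.41  6.36] turn wy 21.47
```

```bash
python3 -m creep '[[[1,0,0,0,0,7.2,0],[1,0,0,0,0,7.2,0],[1,0,0,0,0,7.2,0],[1,-2.6,1.5,1.2,0,0,0],[1,-2.6,1.5,1.2,0,0,0],[1,-2.6,2,1.2,0,0,0],[1,0,0,0,0,0,0],[1,0,0,0,0,0,0]]]'
python3 - <<'E'
from st import *
go(-75,-30,160)
w=cam('wrist','w1.png')
# predicted pixels of pad/knob
K=w['intrinsics'];s,R,U,tip,C=st()
for n,p in dict(knob0=(-47,-46,73),pad=(-24,22,63),hl=(-34,54,61),hr=(-34,-10,61)).items():
    X=w['R']@(U@(np.array(p)/1e3)+C)+w['t'];r=np.hypot(X[0],X[1]);th=np.arctan2(r,X[2])
    print(n,(K[:2,2]+K[0,0]*th*X[:2]/r).round(1))
E
```

```text
t: 1.75
tool_pos: [0.4272, -0.0799, 0.1733]
orientation: [-1.228, 1.179, -1.167]
force: [0.1, 0.1, 0.7]
opening: 0.0006
t 1.75 tcp [ 0.4272 -0.0799  0.1733] tip_unit_mm [-72.1 -21.9 162.3] F [0.1 0.1 0.7] op 0.0006
toolyaw 2.77 y-axis [-0.003  0.007 -1.   ] q [-0.31 -0.3   2.    0.01  1.45  1.21]
tool cm [ 0.81  0.22 -0.28] turn wy -0.35
t 1.8 tcp [ 0.4269 -0.08    0.1731] tip_unit_mm [-72.4 -22.  162.1] F [-0.1 -0.2 -1. ] op 0.0004
toolyaw 2.73 y-axis [-0.003  0.008 -1.   ] q [-0.31 -0.3   2.    0.01  1.45  1.21]
knob0 [358.1 209.9]
pad [262.6 176.5]
hl [221.4 190.7]
hr [307.2 189.1]
```

View pics/w1.png

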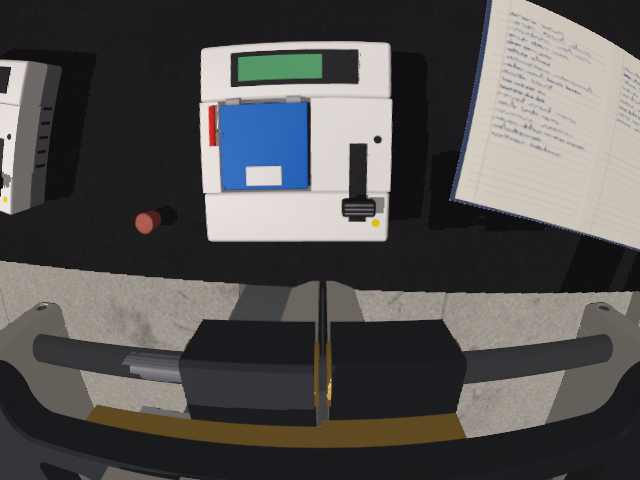

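The wrist picture agrees with the fitted pose: pad (264,176) against a predicted (263,177), and knob (359,207) about 2–3 mm back from fully forward. Next I'll descend in front of the knob.

Run:
```python
from st import *
w=np.load('/tmp/wrist.npz');print([w['depth'][v,u].round(3) for u,v in((340,300),(300,300),(323,300),(400,350),(250,400))])
K=w['intrinsics'];s,R,U,tip,C=st()
for q in(tip,tip+R[:,0]*.0175):
    X=w['R']@q+w['t'];r=np.hypot(X[0],X[1]);print(K[:2,2]+K[0,0]*np.arctan2(r,X[2])*X[:2]/r)
go(-74,-46,67.5)
```

```text
[np.float32(0.158), np.float32(0.158), np.float32(0.162), np.float32(0.073), np.float32(0.07)]
t 1.8 tcp [ 0.4269 -0.08    0.1731] tip_unit_mm [-72.4 -22.  162.1] F [-0.1 -0.2 -1. ] op 0.0004
toolyaw 2.73 y-axis [-0.003  0.008 -1.   ] q [-0.31 -0.3   2.    0.01  1.45  1.21]
[323.51709192 298.06292662]
[359.0655624  297.90088126]
t 1.8 tcp [ 0.4269 -0.08    0.1731] tip_unit_mm [-72.4 -22.  162.1] F [-0.1 -0.2 -1. ] op 0.0004
toolyaw 2.73 y-axis [-0.003  0.008 -1.   ] q [-0.31 -0.3   2.    0.01  1.45  1.21]
tool cm [ 2.48  9.44 -0.12] turn wy -0.39
```

Fingertips confirmed: 35 mm wide when closed. Going down.

```bash
python3 -m creep '[[[1,1.2,2.5,-0.1,0,-0.4,0],[1,1.2,2.5,0,0,0,0],[1,0,2.0,0,0,0,0],[1,0,1.5,0,0,0,0],[1,0,0.7,0,0,0,0],[1,0,0,0,0,0,0],[1,0,0,0,0,0,0],[1,0,0,0,0,0,0]]]'
python3 -c "
from st import *
go(-74,-46,67)"
```

```text
t: 2.6
tool_pos: [0.43, -0.1118, 0.0854]
orientation: [-1.225, 1.169, -1.175]
force: [-0.2, -0.3, -0.4]
opening: 0.0005
t 2.6 tcp [ 0.43   -0.1118  0.0854] tip_unit_mm [-70.9 -54.   74.4] F [-0.2 -0.3 -0.4] op 0.0005
toolyaw 2.78 y-axis [ 0.007  0.002 -1.   ] q [-0.37 -0.19  2.07  0.    1.25  1.15]
tool cm [-0.8   0.74 -0.32] turn wy -0.34
```

```bash
python3 -m creep '[[[1,-0.4,0,-0.1,0,0,0],[1,-0.3,0.3,0,0,0,0],[1,0,0.3,0,0,0,0],[1,0,0.1,0,0,0,0],[1,0,0,0,0,0,0],[1,0,0,0,0,0,0],[1,0,0,0,0,0,0],[1,0,0,0,0,0,0]]]'
python3 -c "
from st import *
go(-33,-46,67)
cam('wrist','w2.png')"
```

```text
t: 3.4
tool_pos: [0.4302, -0.1044, 0.0801]
orientation: [-1.224, 1.165, -1.177]
force: [0.0, -0.1, -0.7]
opening: 0.0006
t 3.4 tcp [ 0.4302 -0.1044  0.0801] tip_unit_mm [-70.3 -46.6  69.1] F [ 0.  -0.1 -0.7] op 0.0006
toolyaw 2.85 y-axis [ 0.011  0.001 -1.   ] q [-0.36 -0.19  2.08  0.    1.24  1.16]
tool cm [-0.08  0.25  3.72] turn wy -0.27
```

View pics/w2.png

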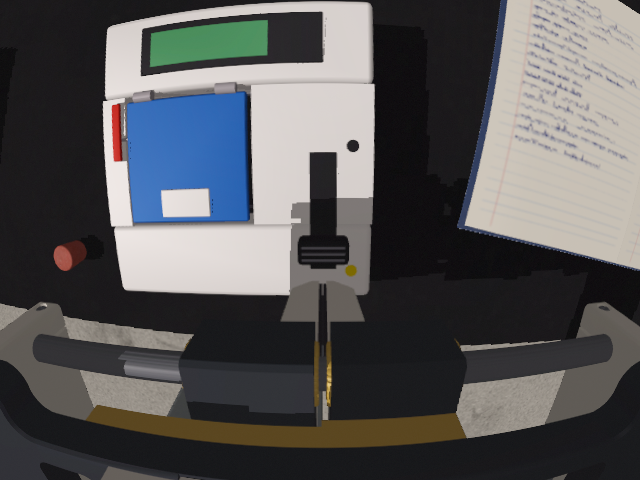

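Knob at (323,250), centred ahead of the fingertips (323,300). I'll lower by 2.5 mm and push.

```bash
python3 -m creep '[[[1,0,0.25,0.2,0,0,0],[1,0,0,0.4,0,0,0],[1,0,0,0.4,0,0,0],[1,0,0,0.4,0,0,0],[1,0,0,0.4,0,0,0],[1,0,0,0.4,0,0,0],[1,0,0,0.3,0,0,0],[1,0,0,0,0,0,0]]]'
python3 -c "
from st import *
go(-32,-46,67)"
```

```text
t: 4.25
tool_pos: [0.4572, -0.1031, 0.0775]
orientation: [-1.225, 1.166, -1.176]
force: [-0.3, -0.5, 0.3]
opening: 0.0006
t 4.25 tcp [ 0.4572 -0.1031  0.0775] tip_unit_mm [-43.4 -46.8  66.5] F [-0.3 -0.5  0.3] op 0.0006
toolyaw 2.84 y-axis [ 0.009  0.001 -1.   ] q [-0.33 -0.11  2.01  0.    1.23  1.19]
tool cm [-0.09 -0.04  1.14] turn wy -0.28
```

```bash
python3 -m creep '[[[1,0,0,0.2,0,0,0],[1,0,0,0.2,0,0,0],[1,0,0,0.2,0,0,0],[1,0,0,0.15,0,0,0],[1,0,0,0.1,0,0,0],[1,0,0,0.1,0,0,0],[1,0,0,0.1,0,0,0],[1,0,0,0.1,0,0,0]]]'
python3 -c "
from st import *
go(-32,-46,67)
cam('wrist','w3.png')"
```

```text
t: 5.05
tool_pos: [0.4675, -0.1027, 0.0773]
orientation: [-1.228, 1.169, -1.174]
force: [-8.6, 0.1, 7.3]
opening: 0.0004
t 5.05 tcp [ 0.4675 -0.1027  0.0773] tip_unit_mm [-33.  -46.9  66.3] F [-8.6  0.1  7.3] op 0.0004
toolyaw 2.85 y-axis [ 0.005  0.001 -1.   ] q [-0.33 -0.07  1.98  0.    1.23  1.2 ]
tool cm [-0.09 -0.07  0.1 ] turn wy -0.27
```

View pics/w3.png

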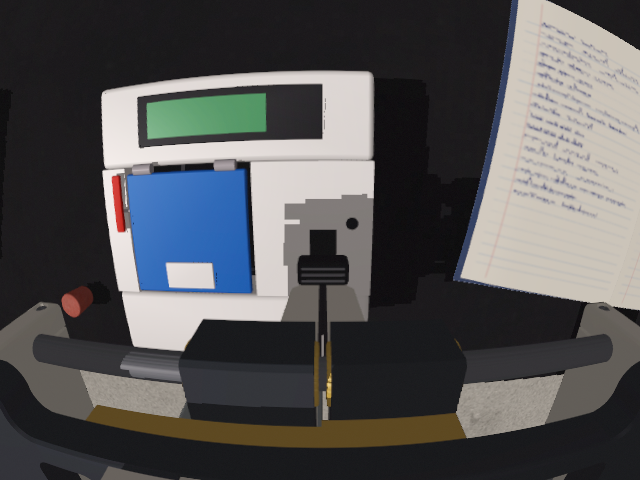

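The force rose to 8.6 N at tip x = −33 mm, which is the expected stop, and the knob at (323,268) is at the rear of its slot. I'll back off, rise above the pad and re-measure.

```bash
python3 -m creep '[[[1,0,0,-0.4,0,0,0],[1,0,0,-0.6,0,0,0],[1,0,-2,-0.8,0,0,0],[1,0,-3,-0.8,0,0,0],[1,-2.0,-1.2,0,0,0,0],[1,-2,0,0,0,0,0],[1,-1.5,0,0,0,0,0],[1,0,0,0,0,0,0]]]'
cat > chk.py <<'E'
from st import *
import sys
w=cam('wrist',sys.argv[1])
K=w['intrinsics'];s,R,U,tip,C=st()
for n,p in dict(knob=(-19,-46,73),pad=(-24,22,63),hl=(-34,54,61),hr=(-34,-10,61),flag=(15,60,61),bl=(75,70,60),br=(75,-70,60)).items():
    X=w['R']@(U@(np.array(p)/1e3)+C)+w['t'];r=np.hypot(X[0],X[1]);th=np.arctan2(r,X[2])
    print(n,(K[:2,2]+K[0,0]*th*X[:2]/r).round(1))
E
python3 chk.py w4.png; python3 -c "
from st import *
go(-26,22,80)"
```

```text
t: 5.9
tool_pos: [0.4369, -0.0477, 0.1418]
orientation: [-1.223, 1.168, -1.177]
force: [-0.4, 0.6, -0.3]
opening: 0.0001
t 5.95 tcp [ 0.437  -0.0484  0.1418] tip_unit_mm [-60.5   8.9 130.8] F [ 0.2  0.  -0.2] op 0.0007
toolyaw 2.74 y-axis [ 0.01   0.001 -1.   ] q [-0.23 -0.27  2.03  0.    1.37  1.29]
knob [412.4 195.4]
pad [303.4 200.6]
hl [255.2 215.8]
hr [353.1 215. ]
flag [243.3 141. ]
bl [227.7  51.4]
br [444.2  52.8]
t 5.95 tcp [ 0.437  -0.0484  0.1418] tip_unit_mm [-60.5   8.9 130.8] F [ 0.2  0.  -0.2] op 0.0007
toolyaw 2.74 y-axis [ 0.01   0.001 -1.   ] q [-0.23 -0.27  2.03  0.    1.37  1.29]
tool cm [-1.33  5.12  3.39] turn wy -0.38
```

View pics/w4.png

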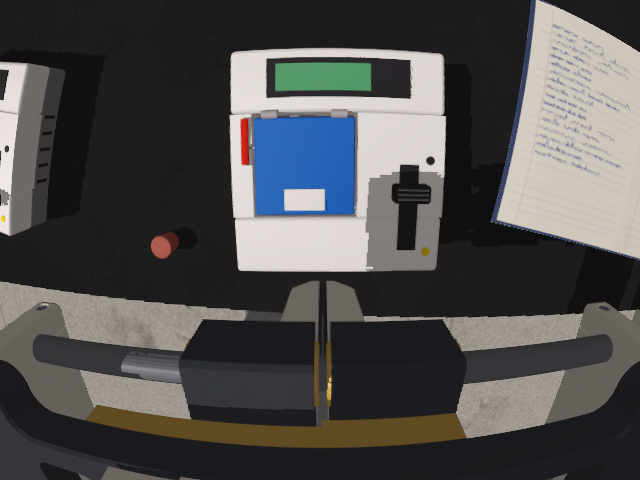

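The shutter knob is at (411,193) against a fully-back prediction of (412,195), and the unit has not moved: pad at (304,199) against a predicted (303,201). Now I'll position above the pad.

```bash
python3 -m creep '[[[1,-0.6,1,1,0,0,0],[1,-0.5,1.2,1.2,0,0,0],[1,-0.1,1.2,0.8,0,0,0],[1,0,0.8,0.2,0,0,0],[1,0,0.4,0,0,0,0],[1,0,0,0,0,0,0],[1,0,0,0,0,0,0],[1,0,0,0,0,0,0]]]'
python3 -c "
from st import *
go(-25,22,66)"
```

```text
t: 6.75
tool_pos: [0.4694, -0.0388, 0.0948]
orientation: [-1.223, 1.167, -1.181]
force: [0.3, -0.7, -0.6]
opening: 0.0004
t 6.75 tcp [ 0.4694 -0.0388  0.0948] tip_unit_mm [-27.6  16.7  83.8] F [ 0.3 -0.7 -0.6] op 0.0004
toolyaw 2.63 y-axis [ 0.011 -0.001 -1.   ] q [-0.19 -0.13  2.    0.    1.26  1.33]
tool cm [-0.54  1.78  0.24] turn wy -0.49
```

```bash
python3 -m creep '[[[1,-0.4,0.3,0.2,0,0,0],[1,-0.1,0.5,0,0,0,0],[1,0,0.5,0,0,0,0],[1,0,0.2,0,0,0,0],[1,0,0.15,0,0,0,0],[1,0,0,0,0,0,0],[1,0,0,0,0,0,0],[1,0,0,0,0,0,0]]]'
python3 -c "
from st import *
go(-25,22,57.5)"
```

```text
t: 7.55
tool_pos: [0.4719, -0.0334, 0.0779]
orientation: [-1.222, 1.165, -1.182]
force: [-0.1, 0.4, -0.9]
opening: 0.0006
t 7.55 tcp [ 0.4719 -0.0334  0.0779] tip_unit_mm [-24.8  22.   66.9] F [-0.1  0.4 -0.9] op 0.0006
toolyaw 2.65 y-axis [ 0.013 -0.001 -1.   ] q [-0.18 -0.1   2.01  0.    1.22  1.34]
tool cm [-0.    0.94 -0.04] turn wy -0.47
```

```bash
python3 -m creep '[[[1,0,0.15,0,0,0,0],[1,0,0.15,0,0,0,0],[1,0,0.15,0,0,0,0],[1,0,0.15,0,0,0,0],[1,0,0.1,0,0,0,0],[1,0,0.1,0,0,0,0],[1,0,0.1,0,0,0,0],[1,0,0,0,0,0,0]]]'
python3 -c "
from st import *
go(-25,22,57.5)"
```

```text
t: 8.35
tool_pos: [0.4723, -0.0335, 0.0693]
orientation: [-1.222, 1.165, -1.183]
force: [-2.2, -0.1, 3.7]
opening: 0.0
t 8.35 tcp [ 0.4723 -0.0335  0.0693] tip_unit_mm [-24.4  21.8  58.3] F [-2.2 -0.1  3.7] op 0.0
toolyaw 2.65 y-axis [ 0.013 -0.001 -1.   ] q [-0.18 -0.09  2.01  0.    1.2   1.34]
tool cm [-0.02  0.08 -0.06] turn wy -0.47
```

```bash
python3 -m creep '[[[1,0,0.1,0,0,0,0],[1,0,0.1,0,0,0,0],[1,0,0.05,0,0,0,0],[1,0,0,0,0,0,0],[1,0,-4,-3,0,0,0],[1,0,-4,-3,0,0,0],[1,0,-3,-3,0,0,0],[1,0,0,0,0,0,0]]]'
python3 chk.py w5.png
```

```text
t: 9.15
tool_pos: [0.3775, -0.0374, 0.1749]
orientation: [-1.229, 1.173, -1.175]
force: [1.1, 0.1, 0.8]
opening: 0.0004
t 9.2 tcp [ 0.3779 -0.0373  0.173 ] tip_unit_mm [-119.    23.3  162. ] F [1.3 0.6 0.3] op 0.0007
toolyaw 2.67 y-axis [ 0.001  0.001 -1.   ] q [-0.23 -0.48  2.13  0.    1.49  1.29]
knob [421.7 104.6]
pad [323.7 110.2]
hl [279. 125.]
hr [368.5 124.5]
flag [270.   59.1]
bl [257.4 -14.1]
br [444.6  -9.1]
```

View pics/w5.png

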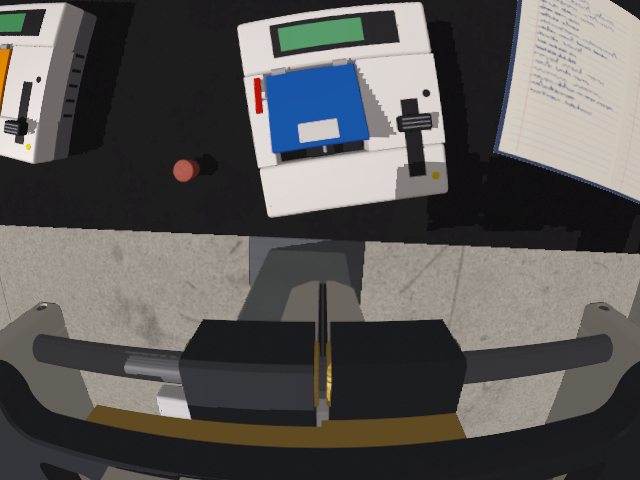

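The hatch is opening, but the unit now appears turned and a little displaced, so my combined up-and-back release must have dragged it. I'll wait and measure that.

```bash
python3 -m creep '[[[1,0,-1,0,0,0,0],[1,0,-1,0,0,0,0],[1,0,0,0,0,0,0],[1,0,0,0,0,0,0],[1,0,0,0,0,0,0],[1,0,0,0,0,0,0],[1,0,0,0,0,0,0],[1,0,0,0,0,0,0]]]'
python3 -c "
from h import *
cam('top','top2.png')
c=np.load('/tmp/top.npz')
cv2.imwrite('pics/crop2.png',cv2.resize(c['frame'][190:280,360:450,::-1],(600,600),interpolation=cv2.INTER_CUBIC))
cam('wrist','w6.png')"
python3 pose.py
```

```text
t: 10.0
tool_pos: [0.3775, -0.0367, 0.1891]
orientation: [-1.234, 1.182, -1.168]
force: [-0.2, -0.7, 0.7]
opening: 0.0002
[0.38081028 0.16566021 1.32611308] 496.0639830429138
blue 0.061398940751081744 ((0.48448726534843445, -0.046511247754096985), (0.13702353835105896, 0.1406024694442749), 10.965439796447754)
orange 0.0618531206424992 ((0.5239405035972595, 0.2812155783176422), (0.14052322506904602, 0.1504276543855667), 77.26588439941406)
bluetop [ 0.4872 -0.0253  0.1179]
pad [ 0.4634 -0.0249  0.0319]
knob [0.4301 0.0082 0.5907]
slot [ 0.486  -0.1053  0.0638]
oknob [0.4686 0.2414 0.0786]
disp [ 0.5624 -0.0564  0.0007]
stop [0.4206 0.0854 0.0261]
```

View pics/crop2.png

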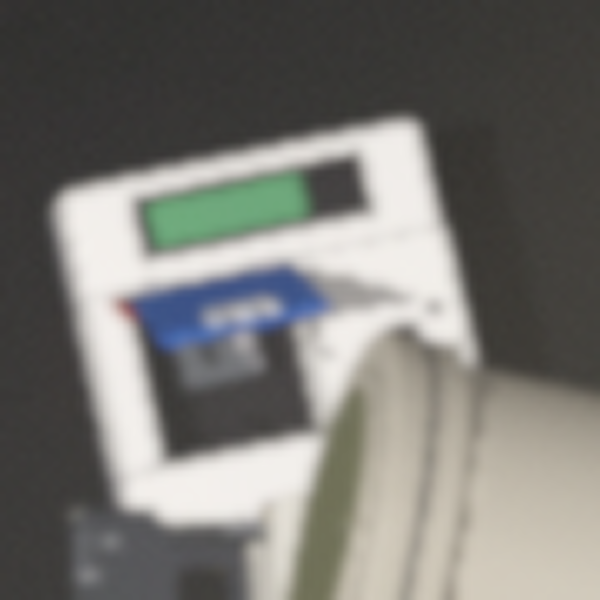

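View pics/w6.png

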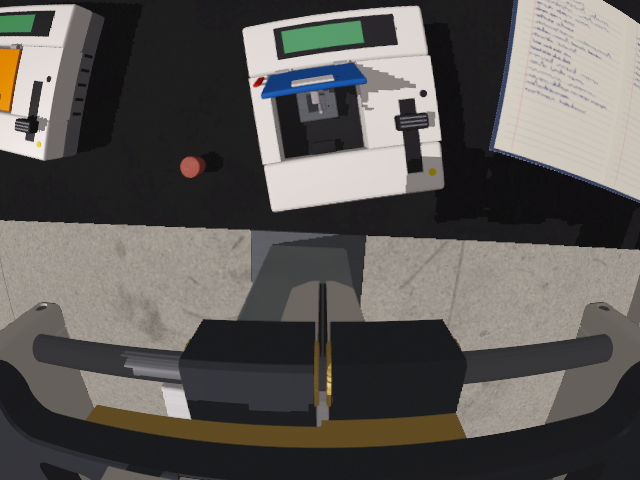

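The hatch is open with the red flag raised, and the knob (411,121) is still at the back. The unit was dragged about 2 cm and turned about 8° by my release stroke. Pushing it back would be a deliberate shove, which the task forbids, so I'll leave it and do a final numeric check of shutter, hatch and pose.

Run:
```python
from h import *
w=cam('wrist')
K=w['intrinsics']
def W(u,v):
    d=np.array([u,v])-K[:2,2];r=np.hypot(*d);th=r/K[0,0];z=float(w['depth'][v,u])
    return w['R'].T@(np.array([*(d/r*np.tan(th)*z),z])-w['t'])
bl,br,fl,fr=[W(*p) for p in((249,40),(424,22),(275,203),(437,182))]
k,tip,h=W(411,117),W(312,78),W(313,96)
for n,p in dict(bl=bl,br=br,fl=fl,fr=fr,knob=k,padopen=tip,edge=h).items():print(n,p.round(4))
y=(bl-br)[:2];yaw=np.degrees(np.arctan2(-y[0],y[1]));c=(bl+br+fl+fr)/4
U=Ro.from_euler('z',yaw,degrees=True).as_matrix();print('yaw',yaw,'centre',c)
print('knob unit',U.T@(k-c)*1e3,readout.read_state()['force'])
```

```text
bl [0.5272 0.0272 0.0591]
br [ 0.5709 -0.1218 -0.0019]
fl [0.3997 0.0023 0.0596]
fr [ 0.4235 -0.1244  0.059 ]
knob [ 0.4717 -0.0958  0.0731]
padopen [ 0.49   -0.0242  0.1096]
edge [ 0.4787 -0.0253  0.1081]
yaw 16.335757173123405 centre [ 0.48032628 -0.05417864  0.04395277]
knob unit [-19.93668419 -37.506589    29.18084643] [ 0.35137373  0.67292549 -0.21565539]
```

```bash
python3 -c "
from plant import robot
print(robot.close_job())"
```

```text
the job is handed in; nothing more can be done
None
```

I shut the shutter and opened the blue hatch in the order asked, but I dragged the blue photometer about 2 cm towards the robot while letting go of the pad.

**What I did**
- With closed fingertips I pushed the shutter slide back until the force rose to about 8.6 N at the expected stop position.
- I then pressed the blue pad down once and let go. The latch released and the hatch popped up.
- I handed the job in after roughly 10 s of robot time.

**Last checks**
- **Hatch:** it was still open about 1 s after release. The pad stood at about z = 0.11 m and the red flag was raised.
- **Shutter:** the slide was still fully back. The final knob position came out at unit x of about −15 to −20 mm, against −19 mm expected. That spread comes from a rough fit of the moved unit, because one corner pixel missed it.
- **Robot:** it was clear of everything, with near-zero force.
- **Surroundings:** the orange unit and the stopper had not moved. I did not check the beaker and the petri dish separately.

**What went wrong**
- I lifted off the pad and pulled back in the same stroke, so the fingers dragged the unit before leaving it. It moved about 2 cm and turned about 8°. It is still fully on the bench.
- This goes against the instruction not to shove it about. I did not push it back, because that would have been a second, deliberate shove. I should have lifted straight up first.

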